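# Put the table bells away in their case

### The arm

A 6-joint arm with a two-finger parallel gripper is mounted at the origin on the work surface. World frame = base frame: x ahead of the robot, y to its left, z up, the work surface at z = 0. Lengths are in m, angles in rad, forces in N, time in s.
With the tool pointing down it reaches from about 0.425 to 0.95 m from the base axis. Payload 3.5 kg.
Tool frame: the origin (TCP) lies on the centre line of the jaws, within the pads' length; the fingertips stand 19 mm ahead of it and the grasp point (between the pads) is the TCP; z points along the fingers, y is the line along which they close (so a half turn about z gives the same grasp; the last joint's range is limited). The gripper opens to 85 mm and grips with 20 to 120 N. Pads are 22 mm wide; open, the fingers measure 114 mm over their backs; the gripper's body (76 mm by 85 mm) begins 54 mm behind the grasp point. The pads swing forward as they close: fully open they stand 13 mm farther back than shut.
Start: joints at [-1.375, 0.286, 1.577, -0, 1.279, -0.15], TCP at [0.229, -0.635, 0.214] pointing down, gripper open.
Joint ranges: [-2.77, 2.77], [-0.9, 2.22], [0.21, 2.48], [-1.53, 4.67], [0.24, 2.81], [-2.84, 2.84]. Speed limits (rad/s): [2.79, 2.79, 3.14, 3.14, 3.14, 3.14].

### API

Orientations are given as a unit quaternion [x, y, z, w].
In Python, from plant import ctrl, imaging gives the robot as it stands. The module is installed in compiled form; this text tells all that it offers.
- The arm moves only by the shell command python3 -m handwheel 'ROWS' [OPENING] [FORCE]. ROWS is JSON, one flat list of numbers, 6 for each row, row after row: the shift along the world's x, y, z in units of 150 mm (1.0 is 150 mm), then the turn, a rotation vector about the world's x, y, z in units of 90 degrees (1.0 is 90 degrees). In form: [tx, ty, tz, rx, ry, rz, tx, ty, tz, rx, ry, rz, ...]. A call has 1 to 5 rows; each row shifts and turns the commanded pose from where the row before left it; what a row does not reach is not made up. A row lasts 1/12 s, in which the tool goes at most 41.7 mm and 7.16 degrees, less where a joint would pass 70% of its speed; a pose out of reach is approached as far as the arm can. A call with a number of a shift or a turn outside -1 to 1 is refused whole. A call with a gripper value outside its range is refused whole. OPENING is the opening, from 0 (shut) to 1 (fully open), set as the call begins (- or left out, the last holds). The fingers move at their own pace and stop on an object; FORCE is the grip in N (left out, the last holds). Time passes only in rows, so rows that do not move let the fingers close. It gives the time, the measured TCP pose, the force, the opening and the grip force at its end, in the units of the state.
- ctrl.get_state(): the state, without advancing time (a new reading comes with each control period).
- imaging.read_camera(name): name is "side" or "top"; returns (picture, depth): 384x512x3 uint8, blue, green, red; 384x512 float32, m along the optical axis (not along the pixel's ray), 0 where there is no reading.
- imaging.get_calibration(name): a dict with "fovy" (degrees; the focal length in pixels is half the picture's height over the tangent of half this angle, whatever the lens; pixels are square), "cx", "cy" (the principal point, pixels), "R" (3x3) and "t" (3): a world point X has camera coordinates R X + t. Camera axes: x right, y down, z forward; pixel columns grow to the right and rows downward; lengths in m; the calibration is good to about 2 mm. A picture is of the moment at which its call begins. get_calibration takes no time and is no camera call.
- ctrl.sign_off(): hands the job in; it is judged then, once.
The state is a dict: "time": time; "qpos": joint angles; "dq": joint speeds; "joint_efforts": joint torques, N m; "eef_pos": TCP position; "tcp_rot": TCP orientation; "contact_force": force on the tool from outside, world axes, zero at the start; "wrist_torque": the same for the moment, N m; "opening": opening from 0.0 (shut) to 1.0 (fully open); "finger_force": force on a finger pad.
Only numpy, scipy, OpenCV 4.12 (cv2) and the standard library are available. Lean on these libraries where they do the work, as an engineer would, in place of code of your own. Each camera call takes 0.05 s, during which the arm holds its last target. There are 200 camera calls.

### The job

The wine bar is closing: take all the table bells out of the low oak bin and stand them upright on the floor of the open dark case, leaving the pewter wine collar and the cork bung in the bin. When every bell is in, shut the case's lid fully and then swing the steel clamp at its front over and down flat onto the lid. Leave the champagne stopper and the glass decanter stopper at the back where they are.

Things in the scene. Friction and masses are not known exactly. Their poses are not given: they have to be found in the camera images.
- bell1: one of up to five identical table bells (3 to 5 are present, the others are absent): brass skirt 58 mm across at the foot and 41 mm high, tapering, topped by an upright dark wooden handle, 25 mm in diameter between 49 and 80 mm above the foot; 86 mm tall overall, about 160 g, low centre of mass. Origin: centre of the foot's underside, z up along the handle. It starts standing in the bin
- bell2: one of up to five identical table bells (3 to 5 are present, the others are absent): brass skirt 58 mm across at the foot and 41 mm high, tapering, topped by an upright dark wooden handle, 25 mm in diameter between 49 and 80 mm above the foot; 86 mm tall overall, about 160 g, low centre of mass. Origin: centre of the foot's underside, z up along the handle. It starts standing in the bin
- bell3: one of up to five identical table bells (3 to 5 are present, the others are absent): brass skirt 58 mm across at the foot and 41 mm high, tapering, topped by an upright dark wooden handle, 25 mm in diameter between 49 and 80 mm above the foot; 86 mm tall overall, about 160 g, low centre of mass. Origin: centre of the foot's underside, z up along the handle. It starts standing in the bin
- bell4: one of up to five identical table bells (3 to 5 are present, the others are absent): brass skirt 58 mm across at the foot and 41 mm high, tapering, topped by an upright dark wooden handle, 25 mm in diameter between 49 and 80 mm above the foot; 86 mm tall overall, about 160 g, low centre of mass. Origin: centre of the foot's underside, z up along the handle. It starts standing in the bin
- bell5: one of up to five identical table bells (3 to 5 are present, the others are absent): brass skirt 58 mm across at the foot and 41 mm high, tapering, topped by an upright dark wooden handle, 25 mm in diameter between 49 and 80 mm above the foot; 86 mm tall overall, about 160 g, low centre of mass. Origin: centre of the foot's underside, z up along the handle. It starts standing in the bin
- collar: pewter wine collar, a ring 64 mm across, 48 mm bore, 22 mm high, lying flat in the bin; it stays in the bin. Origin: centre of its underside
- bung: tapered cork bung, 46 mm across below, 54 mm above, 44 mm high, standing in the bin; it stays in the bin. Origin: centre of its underside
- bin_in (a point): centre of the inner floor of the bin, a shallow open oak box fixed to the counter, left or right of the robot: inside 175 mm (own x) by 315 mm (own y), floor 8 mm above the counter, walls 8 mm thick, rim 51 mm above the counter. Axes: the bin's own, z up
- case_in (a point): centre of the inner floor of the case, a deep dark wooden box fixed to the counter on the other side: inside 160 mm (own x) by 230 mm (own y), floor 8 mm above the counter, walls 8 mm thick, rim 103 mm above the counter, so a standing bell is 9 mm below the rim. Room for two rows (own x) of three (own y), 72 mm apart. Axes: the case's own, x from its clamp (front) to its lid hinge (back), z up
- lid (a joint): angle of the case's lid in rad: 0 fully shut, about 1.57 upright; starts leaning back open at 1.62 to 1.75 (stop at 1.8). The stiff hinge keeps it where it is left; 1 to 4 N near its free edge moves it
- lid_hinge (a point): middle of the lid's hinge line, on the case's back rim (88 mm behind the case centre, 103 mm above the counter), parallel to the case's own y. The lid is a plain board 176 mm from hinge to free edge, 246 mm wide, 8 mm thick, without a handle; open, its outer face looks backwards and it can be pushed over from behind, then pressed down
- clamp (a joint): angle of the clamp arm in rad: 0 down flat on the shut lid, 1.57 upright; starts open, leaning out to the front at 1.75 to 2.0 (stop at 2.1). It stays where it is left; 1 to 2 N near its tip moves it
- clamp_pivot (a point): pivot of the clamp, on the middle of the case's front (96 mm in front of the case centre, 116 mm above the counter), axis along the case's own y. The arm is a flat steel bar 72 mm long from the pivot, 24 mm wide, 8 mm thick, with a round end
- champagne_stopper: bystander: champagne stopper with brass wings, 50 mm across, 52 mm tall, behind the bin and the case. (A heavy lever corkscrew, 250 mm tall, is fixed to the counter farther back still, about 0.86 m straight ahead of the robot.) Origin: centre of its underside
- decanter_stopper: bystander: glass decanter stopper standing on its head, 48 mm across, 85 mm tall. Origin: centre of its underside
Things that resemble listed ones, but are neither listed nor needed, are in the scene too. Leave any red look-alike of the bell4 alone.

How it is judged:
By the outcome, as a careful person would: the job done as asked, in the order asked, and still so for the second after the job is handed in, with the robot touching nothing.
Of bell1, bell2, bell3, bell4, bell5 only 3 to 5 are there at a start; the rules pass over those that are not, and their reading is None.
At some moment in a run one of bell1, bell2, bell3, bell4, bell5 may be knocked a few centimetres aside while the robot is not near it.
It also fails if it takes over 210 s, if anything falls off the work surface, if the arm or the gripper's body presses on something with over 40 N, if the wrist force passes 120 N, or if a joint passes its speed limit or range.

## Working session

There is one attempt and no reset: what is moved stays moved. The work goes in short steps, Python scripts to look and compute and a shell command to move; the robot and the scene stay as the last step left them, time stands still between calls to the robot, and variables do not carry over. Pictures are saved under pics/ and viewed, at most 14 in all, crops included, and the job is handed in when it is done.

```bash
ls; mkdir -p pics; python3 - <<'E'
from plant import ctrl, imaging
import cv2,numpy as np
print(ctrl.get_state())
for n in("top","side"):
    p,d=imaging.read_camera(n); cv2.imwrite(f"pics/{n}0.png",p); np.savez(f"{n}0.npz",p=p,d=d)
    c=imaging.get_calibration(n); print(n,c, (d>0).mean())
E
```

```text
pics
{'time': 0.0, 'qpos': array([-1.37501376e+00,  2.87179743e-01,  1.57818080e+00,  9.55189147e-06,
        1.27859292e+00, -1.49998641e-01]), 'dq': array([-1.30735605e-03, -1.65373328e-03,  7.82414971e-04, -4.55230056e-04,
        5.86396653e-05,  3.09151711e-04]), 'joint_efforts': array([-2.87002777e-04, -4.05978978e+01, -2.92627627e+01, -1.56793608e-04,
        5.81565168e-03,  4.47325590e-06]), 'eef_pos': array([ 0.22867301, -0.63434573,  0.21303578]), 'tcp_rot': array([ 9.85091162e-01,  1.72029092e-01, -2.24486776e-05, -1.18019716e-03]), 'contact_force': array([-0.15291505,  0.05945278, -0.12771676]), 'wrist_torque': array([ 0.03007359, -0.00946713,  0.0341041 ]), 'finger_force': 0.0, 'opening': 0.9983930657197015}
top {'fovy': 53.03483887084301, 'cx': 259.7241090182018, 'cy': 189.63789698320477, 'R': array([[-0.01485382, -0.99964102, -0.02229785],
       [-0.99494867,  0.01699096, -0.09893658],
       [ 0.09927992,  0.02071563, -0.99484389]]), 't': array([0.08733692, 0.58363404, 1.18091468])} 0.9957987467447916
side {'fovy': 49.495878705019, 'cx': 260.52034129176025, 'cy': 190.6347597248132, 'R': array([[-0.74058489, -0.67190849, -0.00854395],
       [-0.50695108,  0.56702246, -0.64921964],
       [ 0.4410608 , -0.47647089, -0.760553  ]]), 't': array([0.49517458, 0.33006373, 0.96475957])} 0.9959004720052084
```

View pics/top0.png

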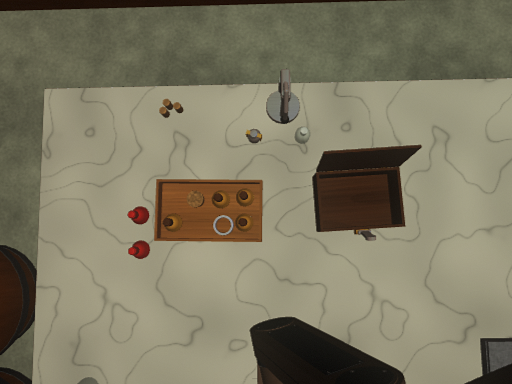

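View pics/side0.png

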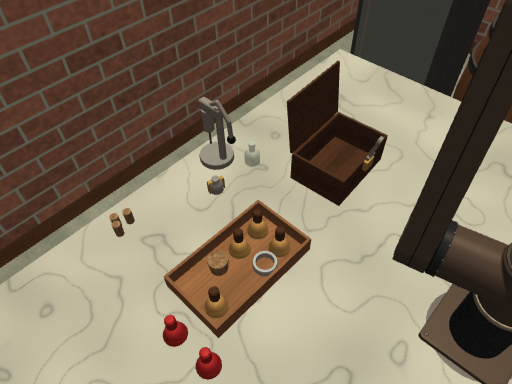

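Top view: four bells in the bin, at about (172,222), (219,199), (244,197) and (243,222). The bung is at (195,199) and the collar at (223,225). The red look-alikes are outside the bin at (140,215) and (140,250). The case is at (360,198) with its clamp at (366,234). The side view agrees.

```bash
cat >h.py <<'E'
from plant import ctrl, imaging
import cv2,numpy as np
def cal(n):
    c=imaging.get_calibration(n); f=192/np.tan(np.radians(c["fovy"]/2)); return c["R"],c["t"],f,c["cx"],c["cy"]
def cloud(n,d):
    R,t,f,cx,cy=cal(n); v,u=np.mgrid[:384,:512]
    P=np.stack([(u-cx)/f*d,(v-cy)/f*d,d],-1); W=(P-t)@R; W[d<=0]=np.nan; return W
def pix(n,X):
    R,t,f,cx,cy=cal(n); c=R@np.asarray(X)+t; return c[:2]/c[2]*f+[cx,cy]
def ray(n,uv,z):
    R,t,f,cx,cy=cal(n); o=-R.T@t; r=R.T@np.array([(uv[0]-cx)/f,(uv[1]-cy)/f,1]); return o+r*(z-o[2])/r[2]
def tri(a,b):
    A=[];B=[]
    for n,uv in(("top",a),("side",b)):
        R,t,f,cx,cy=cal(n);o=-R.T@t; r=R.T@np.array([(uv[0]-cx)/f,(uv[1]-cy)/f,1]); r/=np.linalg.norm(r); M=np.eye(3)-np.outer(r,r);A.append(M);B.append(M@o)
    X=np.linalg.solve(sum(A),sum(B)); return X,[np.linalg.norm(M@X-b) for M,b in zip(A,B)]
def grab(n,k):
    p,d=imaging.read_camera(n); cv2.imwrite(f"pics/{n}{k}.png",p); np.savez(f"{n}{k}.npz",p=p,d=d); return p,d
def dark_tops(n,W,zlo=.075,zhi=.12,box=None):
    m=(W[...,2]>zlo)&(W[...,2]<zhi)
    if box: m&=(W[...,0]>box[0])&(W[...,0]<box[1])&(W[...,1]>box[2])&(W[...,1]<box[3])
    k,l,s,c=cv2.connectedComponentsWithStats(m.astype(np.uint8)); out=[]
    for i in range(1,k):
        if s[i,4]>=12:
            Q=W[l==i]; out.append((c[i].round(1),s[i,4],np.nanmedian(Q,0).round(4),np.nanmax(Q[:,2]).round(4)))
    return out
E
python3 - <<'E'
from h import *
for n in("top","side"):
    W=cloud(n,np.load(n+"0.npz")["d"]); z=np.load(n+"0.npz")
    print(n,"table z at spots",[ (u,v,W[v,u].round(4)) for u,v in ((100,150),(290,200),(450,130),(300,280),(60,320))] if n=="top" else [(u,v,W[v,u].round(4)) for u,v in ((60,290),(160,220),(300,300),(400,90),(260,360))])
    for r in dark_tops(n,W,.07,.11,(.4,.75,-.05,.6)): print(r)
W=cloud("top",np.load("top0.npz")["d"])
for v in range(140,240,6): print(v,[tuple((W[v,u]*1000).round().astype(int)) for u in (318,340,360,380,400)])
E
```

```text
top table z at spots [(100, 150, array([7.278e-01, 6.019e-01, 4.000e-04])), (290, 200, array([ 0.553 , -0.0182, -0.002 ])), (450, 130, array([ 0.772 , -0.5415, -0.002 ])), (300, 280, array([ 0.3001, -0.0439, -0.0014])), (60, 320, array([ 0.185 ,  0.716 , -0.0019]))]
(array([243. , 194.8]), np.int32(55), array([0.5639, 0.127 , 0.0902]), np.float64(0.0951))
(array([217.5, 197.1]), np.int32(59), array([0.5587, 0.2046, 0.0909]), np.float64(0.0958))
(array([131.5, 214.1]), np.int32(59), array([0.5125, 0.4646, 0.0825]), np.float64(0.0884))
(array([167. , 221.7]), np.int32(62), array([0.4868, 0.3542, 0.0896]), np.float64(0.0969))
(array([242.3, 221.6]), np.int32(54), array([0.4834, 0.1305, 0.0907]), np.float64(0.0988))
(array([131.9, 249.3]), np.int32(38), array([0.4079, 0.461 , 0.0826]), np.float64(0.0876))
side table z at spots [(60, 290, array([0.8148, 0.5867, 0.0011])), (160, 220, array([7.995e-01, 2.807e-01, 7.000e-04])), (300, 300, array([0.3507, 0.2068, 0.0033])), (400, 90, array([ 0.6024, -0.7071,  0.0029])), (260, 360, array([ 3.278e-01,  3.774e-01, -3.000e-04]))]
(array([257. , 21
[... 3898 characters left out ...]
74), np.int64(-97), np.int64(69)), (np.int64(474), np.int64(-174), np.int64(5)), (np.int64(473), np.int64(-237), np.int64(4)), (np.int64(472), np.int64(-300), np.int64(7)), (np.int64(470), np.int64(-329), np.int64(104))]
230 [(np.int64(456), np.int64(-98), np.int64(55)), (np.int64(456), np.int64(-156), np.int64(102)), (np.int64(455), np.int64(-211), np.int64(115)), (np.int64(453), np.int64(-301), np.int64(-1)), (np.int64(452), np.int64(-364), np.int64(-2))]
236 [(np.int64(437), np.int64(-105), np.int64(-3)), (np.int64(436), np.int64(-173), np.int64(2)), (np.int64(435), np.int64(-237), np.int64(-1)), (np.int64(434), np.int64(-302), np.int64(-6)), (np.int64(433), np.int64(-365), np.int64(-7))]
```

```bash
python3 - <<'E'
from h import *
for n in("top","side"):
    R,t,*_=cal(n); print(n,"cam",(-R.T@t).round(3))
    W=cloud(n,np.load(n+"0.npz")["d"])
    for nm,z0,z1,b in(("bin",.044,.057,(.4,.65,.05,.42)),("case",.096,.109,(.43,.67,-.38,-.05))):
        m=(W[...,2]>z0)&(W[...,2]<z1)&(W[...,0]>b[0])&(W[...,0]<b[1])&(W[...,1]>b[2])&(W[...,1]<b[3])
        k,l,s,c=cv2.connectedComponentsWithStats(m.astype(np.uint8),connectivity=8)
        i=1+np.argmax(s[1:,4]); Q=W[m if nm=="case" else l==i]
        r=cv2.minAreaRect((Q[:,:2]*1000).astype(np.float32)); print(nm,len(Q),np.round(r[0],1),np.round(r[1],1),round(r[2],2),"z",np.median(Q[:,2]).round(4))
    m=(W[...,2]>.11)&(W[...,2]<.3)&(W[...,1]<-.05)&(W[...,1]>-.4)&(W[...,0]>.35)&(W[...,0]<.72)
    k,l,s,c=cv2.connectedComponentsWithStats(m.astype(np.uint8))
    for i in range(1,k):
        if s[i,4]>8:
            Q=W[l==i]; print("hi",c[i].round(),s[i,4],Q.min(0).round(3),Q.max(0).round(3),np.median(Q,0).round(3))
    for r in dark_tops(n,W,.0885,.11,(.4,.65,.05,.42)): print(r)
for a,b in (((243,194.8),(257,214.6)),((217.5,197.1),(237.7,233.8)),((167,221.7),(213.4,292.6)),((242.3,221.6),(279.6,232.4))): print(tri(a,b))
E
```

```text
top cam [0.465 0.053 1.235]
bin 902 [523.6 239.5] [331.5 191.3] 88.66 z 0.0495
case 884 [ 541.6 -217. ] [189.4 248. ] 3.01 z 0.1015
hi [365. 157.] 1829 [ 0.63  -0.334  0.11 ] [ 0.667 -0.088  0.28 ] [ 0.648 -0.21   0.217]
hi [367. 235.] 129 [ 0.428 -0.238  0.115] [ 0.455 -0.203  0.195] [ 0.442 -0.218  0.163]
(array([242.8, 194.6]), np.int32(37), array([0.5639, 0.1268, 0.0912]), np.float64(0.0951))
(array([217.2, 196.9]), np.int32(42), array([0.559 , 0.2046, 0.0919]), np.float64(0.0958))
(array([166.2, 221.8]), np.int32(44), array([0.4868, 0.3566, 0.0913]), np.float64(0.0969))
(array([242. , 221.8]), np.int32(43), array([0.4834, 0.1307, 0.0915]), np.float64(0.0988))
side cam [0.109 0.605 0.952]
bin 1632 [524.1 236.8] [333.7 194. ] 88.52 z 0.0517
case 899 [ 541.3 -218. ] [194.7 253.8] 1.73 z 0.1033
hi [313. 106.] 2641 [ 0.628 -0.337  0.11 ] [ 0.667 -0.087  0.282] [ 0.646 -0.198  0.205]
hi [374. 148.] 119 [ 0.428 -0.235  0.114] [ 0.456 -0.2    0.196] [ 0.44  -0.212  0.159]
(array([256.9, 212.3]), np.int32(57), array([0.5637, 0.1291, 0.0934]), np.float64(0.0989))
(array([279.8, 230.2]), np.int32(59), array([0.4835, 0.1316, 0.0931]), np.float64(0.0996))
(array([237.6, 231.8]), np.int32(63), array([0.5583, 0.2066, 0.0936]), np.float64(0.0985))
(array([213.2, 290.8]), np.int32(84), array([0.487 , 0.3574, 0.0936]), np.float64(0.0975))
(array([0.56484074, 0.12737623, 0.08195842]), [np.float64(0.00020603868161309064), np.float64(0.0002060386816132003)])
(array([0.55952437, 0.20458026, 0.08225724]), [np.float64(0.0002503894976410169), np.float64(0.0002503894976410025)])
(array([0.48807093, 0.35705213, 0.08166184]), [np.float64(0.00033869346200965036), np.float64(0.0003386934620095254)])
(array([0.48448025, 0.13036939, 0.08111239]), [np.float64(0.0002255219376946136), np.float64(0.00022552193769449018)])
```

```bash
python3 - <<'E'
from h import *
for n in("top","side"):
    W=cloud(n,np.load(n+"0.npz")["d"]).reshape(-1,3); W=W[(W[:,2]>.097)&(W[:,2]<.109)]
    def fit(b,ax):
        Q=W[(W[:,0]>b[0])&(W[:,0]<b[1])&(W[:,1]>b[2])&(W[:,1]<b[3])]; v,w=Q[:,1-ax],Q[:,ax]
        p=np.polyfit(v,w,1)
        for _ in range(3):
            k=abs(w-np.polyval(p,v))<.006; p=np.polyfit(v[k],w[k],1)
        return len(Q),p.round(4), (w-np.polyval(p,v)).std().round(4)
    print(n,"front(x of y)",fit((.43,.475,-.33,-.235),0),fit((.43,.475,-.195,-.1),0),fit((.43,.475,-.33,-.1),0))
    print("left y(x)",fit((.48,.6,-.12,-.07),1),"right",fit((.48,.6,-.36,-.3),1))
    W=cloud(n,np.load(n+"0.npz")["d"]).reshape(-1,3)
    Q=W[(W[:,2]>.12)&(W[:,0]>.35)&(W[:,0]<.46)&(W[:,1]<-.15)&(W[:,1]>-.28)]
    print("clamp", np.polyfit(Q[:,2],Q[:,0],1), np.polyfit(Q[:,2],Q[:,1],1),Q[:,2].max())
    Q=W[(W[:,2]>.125)&(W[:,2]<.3)&(W[:,0]>.6)&(W[:,0]<.7)&(W[:,1]<-.08)&(W[:,1]>-.35)]
    A=np.c_[Q[:,1],Q[:,2],np.ones(len(Q))]; print("lid x=ay+bz+c",np.linalg.lstsq(A,Q[:,0],rcond=None)[0], Q[:,1].min(),Q[:,1].max(),Q[:,2].max())
E
```

```text
top front(x of y) (91, array([-0.0639,  0.4474]), np.float64(0.0024)) (99, array([-0.0455,  0.4523]), np.float64(0.0042)) (246, array([-0.0486,  0.4516]), np.float64(0.004))
left y(x) (114, array([ 0.0473, -0.1231]), np.float64(0.0025)) right (133, array([ 0.0453, -0.3598]), np.float64(0.0028))
clamp [-0.26335112  0.48467458] [-0.04528337 -0.21154825] 0.1951497946162602
lid x=ay+bz+c [-0.0481721   0.135683    0.60906889] -0.33391068615410274 -0.08820113310291203 0.28029096435596645
side front(x of y) (18, array([0.0387, 0.4759]), np.float64(0.0063)) (103, array([-0.0493,  0.4509]), np.float64(0.0041)) (181, array([-0.0476,  0.4512]), np.float64(0.0067))
left y(x) (156, array([ 0.0505, -0.1245]), np.float64(0.0029)) right (137, array([ 0.039 , -0.3559]), np.float64(0.0033))
clamp [-0.21928499  0.47480676] [-0.07766632 -0.20201734] 0.19636249448229248
lid x=ay+bz+c [-0.04585417  0.12493381  0.61146499] -0.33692287797174475 -0.08687583792256562 0.2818628943714079
```

```bash

python3 -m handwheel '[0.17,0.21,0.03,0,0,-0.065, 0.17,0.21,0.03,0,0,-0.065, 0.17,0.21,0.03,0,0,-0.06, 0.17,0.21,0.03,0,0,0, 0.17,0.21,0.03,0,0,0]' 0.65 40
python3 -m handwheel '[0.17,0.21,0.03,0,0,0, 0.17,0.21,0.03,0,0,0, 0.17,0.21,0,0,0,0, 0.17,0.21,0,0,0,0, 0.17,0.21,0,0,0,0]'
python3 -m handwheel '[0,0.27,0,0,0,0, 0,0.27,0,0,0,0, 0,0.27,0,0,0,0, 0,0.27,0,0,0,0, 0,0.27,0,0,0,0]'
python3 -m handwheel '[0,0.27,0,0,0,0, 0,0.27,0,0,0,0, 0,0.27,0,0,0,0, 0,0.27,0,0,0,0, 0,0.27,0,0,0,0]'
python3 -m handwheel '[0,0.27,0,0,0,0, 0,0,0,0,0,0]'
```

```text
time: 0.52
eef_pos: [0.3569, -0.4757, 0.2364]
tcp_rot: [1.0, 0.023, -0.0, -0.001]
contact_force: [-0.5, -0.0, 0.1]
opening: 0.647
finger_force: 0.0
time: 0.93
eef_pos: [0.4846, -0.3181, 0.2457]
tcp_rot: [1.0, 0.024, -0.0, -0.0]
contact_force: [1.1, -0.5, 0.4]
opening: 0.651
finger_force: 0.0
time: 1.35
eef_pos: [0.4832, -0.1155, 0.2453]
tcp_rot: [1.0, 0.024, -0.0, -0.0]
contact_force: [0.3, -0.1, -0.3]
opening: 0.651
finger_force: 0.0
time: 1.77
eef_pos: [0.483, 0.0869, 0.2456]
tcp_rot: [1.0, 0.024, -0.0, -0.0]
contact_force: [0.4, 0.1, -0.6]
opening: 0.651
finger_force: 0.0
time: 1.93
eef_pos: [0.4825, 0.1315, 0.2456]
tcp_rot: [1.0, 0.027, -0.0, -0.001]
contact_force: [0.3, -0.8, -0.2]
opening: 0.648
finger_force: 0.0
```

```bash
cat >look.py <<'E'
from h import *
import sys
k=sys.argv[1]
for n in("top","side"):
    p,d=grab(n,k); W=cloud(n,d)
    print(n)
    for nm,b in (("bin",(.42,.64,.05,.43)),("case",(.46,.625,-.33,-.1))):
        for r in dark_tops(n,W,.0875,.1,b): print(nm,*r)
print(ctrl.get_state()["eef_pos"],ctrl.get_state()["time"])
E
python3 look.py 1
```

```text
top
bin [242.8 194.7] 43 [0.5639 0.1269 0.0909] 0.0948
bin [217.1 196.8] 46 [0.559  0.2047 0.0913] 0.0948
bin [166.1 221.7] 43 [0.4869 0.3569 0.0911] 0.0967
case [396.4 178.9] 22 [ 0.6031 -0.3291  0.0946] 0.099
side
bin [257.  212.6] 61 [0.5632 0.1292 0.0929] 0.0973
bin [279.6 230.4] 64 [0.4829 0.1322 0.0936] 0.0981
bin [237.8 232. ] 67 [0.5567 0.2062 0.0939] 0.0999
bin [213.1 290.8] 91 [0.487  0.3581 0.0931] 0.0997
[0.48314225 0.12701201 0.24538487] 2.0333
```

```bash

python3 -m handwheel '[0,0.027,-0.26,0,0,0, 0,0,-0.26,0,0,0, 0,0,-0.26,0,0,0, 0,0,-0.22,0,0,0, 0,0,-0.14,0,0,0]'
python3 -m handwheel '[0,0,0,0,0,0, 0,0,0,0,0,0, 0,0,0,0,0,0]'
python3 -m handwheel '[0,0,0,0,0,0, 0,0,0,0,0,0, 0,0,0,0,0,0, 0,0,0,0,0,0, 0,0,0,0,0,0]' 0 40
python3 -m handwheel '[0,0,0.1,0,0,0, 0,0,0.2,0,0,0, 0,0,0.26,0,0,0, 0,0,0.26,0,0,0, 0,0,0.1,0,0,0]'
```

```text
time: 2.45
eef_pos: [0.4812, 0.1277, 0.0707]
tcp_rot: [1.0, 0.023, -0.003, 0.0]
contact_force: [-0.5, 0.4, 0.4]
opening: 0.65
finger_force: 0.0
time: 2.7
eef_pos: [0.4853, 0.1288, 0.0766]
tcp_rot: [1.0, 0.023, 0.001, 0.0]
contact_force: [0.3, 0.7, 0.5]
opening: 0.653
finger_force: 0.0
time: 3.12
eef_pos: [0.4857, 0.1297, 0.0772]
tcp_rot: [1.0, 0.024, 0.002, -0.0]
contact_force: [-0.9, -0.3, 6.4]
opening: 0.001
finger_force: 3.5
time: 3.53
eef_pos: [0.4862, 0.1299, 0.2193]
tcp_rot: [1.0, 0.024, 0.005, -0.0]
contact_force: [1.4, 0.0, 0.9]
opening: -0.003
finger_force: 0.0
```

```bash
python3 look.py 2; python3 -c "
import cv2
a=cv2.imread('pics/side2.png')[100:340,140:440]
cv2.imwrite('pics/c2.png',cv2.resize(a,None,fx=2,fy=2))"
```

```text
top
bin [242.8 194.6] 48 [0.5639 0.1269 0.0914] 0.0971
bin [217.2 196.7] 46 [0.559  0.2046 0.0906] 0.096
bin [166.4 221.7] 44 [0.4869 0.3566 0.0913] 0.0958
case [329.7 173.7] 15 [ 0.6225 -0.1342  0.0947] 0.0996
case [396.3 178.1] 24 [ 0.6054 -0.3292  0.0942] 0.1
side
bin [256.9 212.5] 61 [0.5632 0.1287 0.0933] 0.1
bin [279.6 230.3] 63 [0.4833 0.1324 0.0928] 0.0976
bin [237.6 232.1] 69 [0.5569 0.2059 0.0931] 0.0978
bin [213.2 290.8] 88 [0.4864 0.358  0.0935] 0.0984
case [305.4 146.3] 12 [ 0.6237 -0.1487  0.0923] 0.0994
[0.48620822 0.1298025  0.21779136] 3.6333
```

View pics/c2.png

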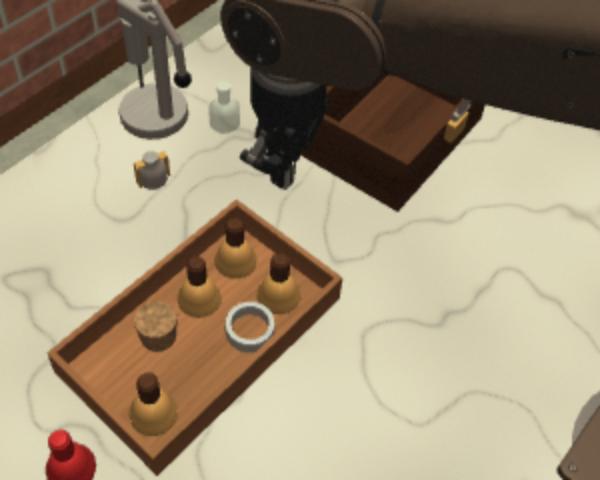

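```bash
python3 - <<'E'
from h import *
for n in("top","side"):
    print(n,pix(n,[.486,.13,.199]),pix(n,[.486,.13,.218]))
    z=np.load(n+"2.npz"); W=cloud(n,z["d"])
    m=(W[...,2]>.17)&(W[...,2]<.25)&(W[...,0]>.35)&(W[...,0]<.62)&(W[...,1]>-.08)&(W[...,1]<.3)
    Q=W[m]; print(len(Q),Q.min(0),Q.max(0),np.median(Q,0))
    lo=Q[Q[:,2]<.205]; print("tip",len(lo),lo.mean(0) if len(lo) else "")
t=cv2.imread("pics/top2.png"); cv2.imwrite("pics/t2.png",cv2.resize(t[120:300,120:420],None,fx=2,fy=2))
E
```

```text
top [239.52447196 220.38415788] [238.9876761  220.24407938]Traceback (most recent call last):
  File "<stdin>", line 6, in <module>
    return umr_minimum(a, axis, None, out, keepdims, initial, where)
ValueError: zero-size array to reduction operation minimum which has no identity
```

```bash
python3 - <<'E'
from h import *
print(pix("side",[.486,.13,.199]),pix("side",[.486,.13,.218]),pix("side",[.484,.131,.094]))
z=np.load("side2.npz"); W=cloud("side",z["d"])
for u,v in((282,190),(285,185),(270,178),(275,170),(283,160),(280,150),(300,120)): print(u,v,W[v,u].round(3))
t=cv2.imread("pics/top2.png"); cv2.imwrite("pics/t2.png",cv2.resize(t[120:384,120:420],None,fx=2,fy=2))
s=ctrl.get_state(); print(s["qpos"].round(3),s["tcp_rot"],s["opening"])
E
```

```text
[280.44532598 202.79784748] [280.6768969  197.58214693] [279.62818275 229.70237287]
282 190 [0.479 0.135 0.254]
285 185 [0.476 0.129 0.268]
270 178 [0.479 0.176 0.327]
275 170 [0.473 0.168 0.349]
283 160 [0.462 0.158 0.377]
280 150 [0.467 0.163 0.404]
300 120 [0.413 0.181 0.518]
[ 0.059 -0.107  1.993 -0.     1.247  1.582] [ 9.99705583e-01  2.38276188e-02  4.57914284e-03 -1.52687633e-04] -0.0024659274591135962
```

View pics/t2.png

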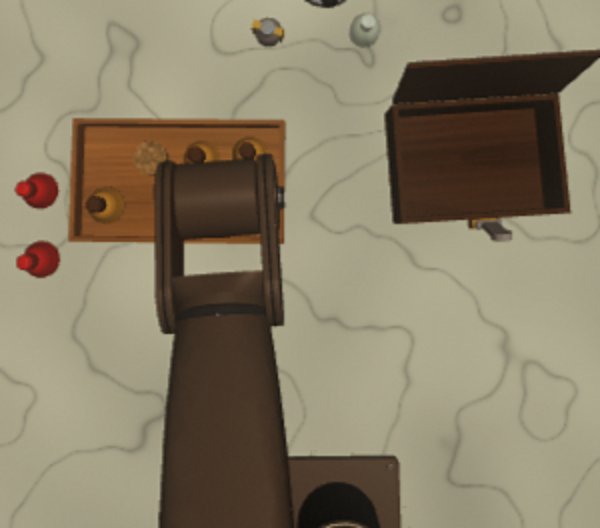

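```bash
python3 - <<'E'
from h import *
p,d=grab("side","3"); W=cloud("side",d)
cv2.imwrite("pics/c3.png",cv2.resize(p[120:220,230:340],None,fx=5,fy=5,interpolation=cv2.INTER_CUBIC))
for v in range(168,200,3): print(v,[tuple((W[v,u]*1000).round().astype(int).tolist()) if W[v,u,2]>.03 else 0 for u in range(258,296,4)])
E
```

```text
168 [0, 0, 0, (488, 166, 343), (477, 167, 351), (472, 161, 350), (471, 148, 340), (464, 144, 342), (471, 122, 321), (475, 102, 301)]
171 [0, 0, 0, (483, 172, 342), (475, 168, 345), (473, 159, 339), (473, 146, 329), (466, 141, 329), (470, 122, 312), (476, 100, 290)]
174 [0, 0, 0, (481, 174, 336), (485, 157, 320), (473, 159, 330), (472, 147, 321), (468, 138, 317), (470, 123, 303), (473, 104, 286)]
177 [0, (492, 186, 330), (483, 183, 333), (479, 177, 332), (494, 146, 296), (484, 145, 302), (474, 143, 307), (468, 138, 307), (475, 115, 284), 0]
180 [0, (488, 191, 327), (480, 187, 330), (476, 180, 327), (472, 172, 323), (485, 143, 289), (474, 143, 297), (477, 125, 281), 0, 0]
183 [0, 0, (478, 190, 325), (471, 185, 326), (471, 173, 316), (478, 152, 293), (473, 145, 291), (476, 126, 272), 0, 0]
186 [0, 0, 0, (471, 186, 318), (471, 172, 306), (472, 158, 293), (478, 137, 271), (475, 128, 265), 0, 0]
189 [0, 0, 0, 0, 0, (473, 156, 281), (480, 135, 257), (476, 125, 252), 0, 0]
192 [0, 0, 0, 0, 0, (485, 142, 249), (479, 135, 247), (475, 126, 243), 0, 0]
195 [0, 0, 0, 0, 0, 0, (479, 134, 236), 0, 0, 0]
198 [0, 0, 0, 0, 0, 0, 0, 0, 0, 0]
```

View pics/c3.png

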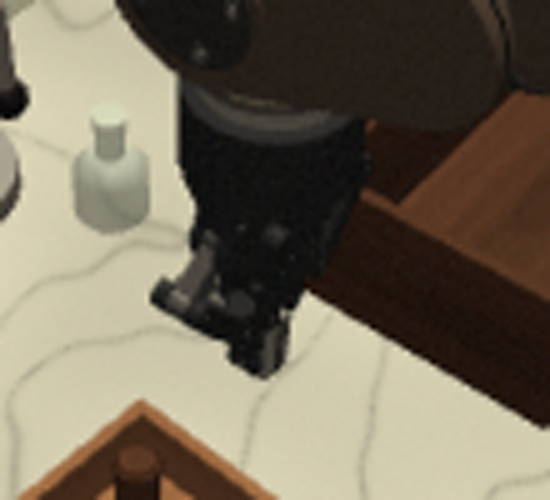

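The fingertips stand at about z = 0.236 in the picture, but the state's TCP implies 0.199. The true tool is therefore about 37 mm higher than reported, so the fingers closed on top of the handle. I'll grasp with the reported z at about 0.040.

```bash

python3 -m handwheel '[-0.017,0.005,0,0,0,0, 0,0,0,0,0,0, 0,0,-0.15,0,0,0, 0,0,-0.24,0,0,0, 0,0,-0.24,0,0,0]' 0.65
python3 -m handwheel '[0,0,-0.24,0,0,0, 0,0,-0.2,0,0,0, 0,0,-0.1,0,0,0, 0,0,-0.03,0,0,0, 0,0,0,0,0,0]'
python3 -m handwheel '[0,0,0,0,0,0, 0,0,0,0,0,0, 0,0,0,0,0,0, 0,0,0,0,0,0, 0,0,0,0,0,0]' 0 40
```

```text
time: 4.1
eef_pos: [0.4811, 0.1303, 0.1169]
tcp_rot: [1.0, 0.024, 0.0, -0.0]
contact_force: [-0.3, -0.9, -1.2]
opening: 0.649
finger_force: 0.0
time: 4.52
eef_pos: [0.4787, 0.1301, 0.0301]
tcp_rot: [1.0, 0.024, -0.003, 0.0]
contact_force: [0.3, -0.1, 0.4]
opening: 0.653
finger_force: 0.0
time: 4.93
eef_pos: [0.4826, 0.1304, 0.0345]
tcp_rot: [1.0, 0.024, 0.002, -0.0]
contact_force: [-0.3, -0.3, 3.8]
opening: 0.281
finger_force: 39.2
```

```bash

python3 -m handwheel '[0,0,0.1,0,0,0, 0,0,0.22,0,0,0, 0,0,0.26,0,0,0, 0,0,0.24,0,0,0, 0,0,0.06,0,0,0]'
python3 -m handwheel '[0,-0.1,0,0,0,0, 0.063,-0.2,0,0,0,0, 0.063,-0.264,0,0,0,0, 0.063,-0.264,0,0,0,0, 0.063,-0.264,0,0,0,0]'
python3 -m handwheel '[0.063,-0.264,0,0,0,0, 0.063,-0.264,0,0,0,0, 0.063,-0.264,0,0,0,0, 0.063,-0.264,0,0,0,0, 0.063,-0.264,0,0,0,0]'
python3 -m handwheel '[0.063,-0.264,0,0,0,0, 0.063,-0.16,0,0,0,0, 0,-0.05,0,0,0,0, 0,0,0,0,0,0, 0,0,0,0,0,0]'
python3 look.py 4; python3 -c "
import cv2
a=cv2.imread('pics/side4.png')[20:260,200:500]
cv2.imwrite('pics/c4.png',cv2.resize(a,None,fx=2,fy=2))"
```

```text
time: 5.35
eef_pos: [0.4848, 0.1306, 0.1719]
tcp_rot: [1.0, 0.024, 0.006, -0.0]
contact_force: [1.7, 0.7, -0.4]
opening: 0.28
finger_force: 39.6
time: 5.77
eef_pos: [0.5185, -0.0348, 0.1642]
tcp_rot: [1.0, 0.024, -0.0, -0.0]
contact_force: [0.8, 0.7, -2.0]
opening: 0.286
finger_force: 39.6
time: 6.18
eef_pos: [0.5658, -0.2332, 0.1638]
tcp_rot: [1.0, 0.024, -0.001, -0.001]
contact_force: [0.2, 0.8, -1.4]
opening: 0.285
finger_force: 39.6
time: 6.6
eef_pos: [0.5844, -0.3018, 0.1637]
tcp_rot: [1.0, 0.023, -0.001, -0.001]
contact_force: [-0.4, 0.9, -1.6]
opening: 0.28
finger_force: 39.6
top
bin [242.6 194.7] 47 [0.5638 0.1272 0.0908] 0.0965
bin [217.1 197.1] 44 [0.5589 0.2047 0.0915] 0.096
bin [166.3 221.7] 47 [0.4868 0.3563 0.0914] 0.0963
side
bin [256.9 212.5] 61 [0.5632 0.129  0.0927] 0.0976
bin [237.7 231.9] 66 [0.5583 0.2055 0.0933] 0.097
bin [213.1 290.7] 88 [0.4868 0.3583 0.093 ] 0.0966
case [380.8 143.4] 17 [ 0.463  -0.3111  0.0941] 0.0992
case [304.  147.6] 37 [ 0.6229 -0.1433  0.0941] 0.0998
[ 0.58472675 -0.30076097  0.16424471] 6.7
```

View pics/c4.png

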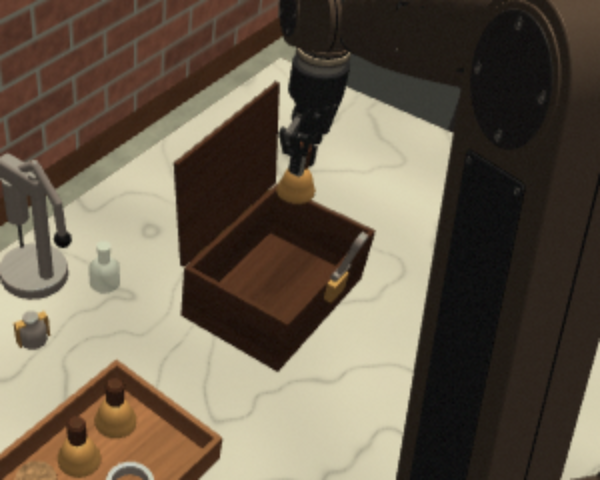

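The bell is held above the case, but at y = -0.301, about 36 mm past the slot. I'll correct that and then lower it.

```bash

python3 -m handwheel '[-0.043,0.15,0,0,0,0, 0,0.09,0,0,0,0, 0,0,0,0,0,0, 0,0,-0.1,0,0,0, 0,0,-0.2,0,0,0]'
python3 -m handwheel '[0,0,-0.2,0,0,0, 0,0,-0.15,0,0,0, 0,0,-0.1,0,0,0, 0,0,-0.05,0,0,0, 0,0,0,0,0,0]'
python3 -m handwheel '[0,0,-0.02,0,0,0, 0,0,-0.01,0,0,0, 0,0,0,0,0,0]'
```

```text
time: 7.12
eef_pos: [0.5823, -0.2674, 0.1253]
tcp_rot: [1.0, 0.025, 0.005, 0.004]
contact_force: [-0.4, -1.2, -1.5]
opening: 0.282
finger_force: 39.8
time: 7.53
eef_pos: [0.5776, -0.2652, 0.0427]
tcp_rot: [1.0, 0.024, -0.002, -0.001]
contact_force: [0.1, 0.4, -1.8]
opening: 0.282
finger_force: 39.8
time: 7.78
eef_pos: [0.5796, -0.2671, 0.0418]
tcp_rot: [1.0, 0.024, 0.001, 0.001]
contact_force: [0.2, 0.5, -0.9]
opening: 0.282
finger_force: 39.8
```

```bash

python3 -m handwheel '[0,0,-0.015,0,0,0, 0,0,-0.01,0,0,0, 0,0,0,0,0,0]'
python3 -m handwheel '[0,0,-0.01,0,0,0, 0,0,0,0,0,0]'
python3 -m handwheel '[0,0,0,0,0,0]'
```

```text
time: 8.03
eef_pos: [0.5788, -0.2667, 0.0368]
tcp_rot: [1.0, 0.024, 0.0, 0.0]
contact_force: [-0.1, -0.0, -1.6]
opening: 0.281
finger_force: 39.8
time: 8.2
eef_pos: [0.5786, -0.2666, 0.035]
tcp_rot: [1.0, 0.024, -0.0, -0.0]
contact_force: [-0.4, 0.3, -1.7]
opening: 0.285
finger_force: 39.8
time: 8.28
eef_pos: [0.5787, -0.2666, 0.0351]
tcp_rot: [1.0, 0.024, -0.0, -0.0]
contact_force: [-0.5, 0.6, -1.6]
opening: 0.285
finger_force: 39.8
```

```bash

for i in 1; do python3 -m handwheel '[0,0,-0.013,0,0,0, 0,0,0,0,0,0]'; done | grep -E "eef|contact"
python3 -m handwheel '[0,0,-0.013,0,0,0, 0,0,0,0,0,0]' | grep -E "eef|contact"
python3 look.py 5 | tail -4
```

```text
eef_pos: [0.5791, -0.2669, 0.0346]
contact_force: [-1.8, 1.3, 4.7]
eef_pos: [0.5792, -0.267, 0.0346]
contact_force: [-6.1, 2.6, 12.2]
case [343.2 134.4] 26 [ 0.5701 -0.272   0.0926] 0.0998
case [380.9 143.5] 14 [ 0.4625 -0.3117  0.0934] 0.0967
case [301.2 149.9] 22 [ 0.6226 -0.13    0.0946] 0.0998
[ 0.57920705 -0.26705581  0.03457261] 8.7167
```

```bash

python3 -m handwheel '[0,0,0.02,0,0,0, 0,0,0,0,0,0, 0,0,0,0,0,0]' 0.5 40
python3 -m handwheel '[0,0,0.1,0,0,0, 0,0,0.2,0,0,0, 0,0,0.25,0,0,0, 0,0,0.25,0,0,0, 0,0,0.1,0,0,0]'
python3 -m handwheel '[0,0.15,0,0,0,0, -0.05,0.263,0,0,0,0, -0.05,0.263,0,0,0,0, 0,0.263,0,0,0,0, 0,0.263,0,0,0,0]'
python3 -m handwheel '[0,0.263,0,0,0,0, 0,0.263,0,0,0,0, 0,0.263,0,0,0,0, 0,0.263,0,0,0,0, 0,0.263,0,0,0,0]'
python3 -m handwheel '[0,0.12,0,0,0,0, 0,0,0,0,0,0, 0,0,0,0,0,0, 0,0,0,0,0,0]' 0.65
python3 look.py 6
```

```text
time: 8.97
eef_pos: [0.5791, -0.2668, 0.0345]
tcp_rot: [1.0, 0.024, 0.0, 0.0]
contact_force: [-0.5, 0.6, -0.1]
opening: 0.501
finger_force: 0.0
time: 9.38
eef_pos: [0.5813, -0.2682, 0.1768]
tcp_rot: [1.0, 0.024, 0.004, 0.003]
contact_force: [0.3, -0.8, 0.9]
opening: 0.5
finger_force: 0.0
time: 9.8
eef_pos: [0.5632, -0.0848, 0.1701]
tcp_rot: [1.0, 0.023, 0.0, 0.0]
contact_force: [-0.3, 0.2, -1.2]
opening: 0.499
finger_force: 0.0
time: 10.22
eef_pos: [0.5636, 0.1129, 0.1703]
tcp_rot: [1.0, 0.024, 0.001, -0.0]
contact_force: [1.5, 0.5, -0.4]
opening: 0.504
finger_force: 0.0
time: 10.55
eef_pos: [0.5639, 0.1283, 0.1696]
tcp_rot: [1.0, 0.024, 0.0, 0.0]
contact_force: [0.1, -0.3, -0.8]
opening: 0.649
finger_force: 0.0
top
bin [166.2 221.6] 48 [0.4868 0.3564 0.0911] 0.0975
case [326.4 173.6] 14 [ 0.6222 -0.1225  0.097 ] 0.0999
case [396.1 178.3] 19 [ 0.6065 -0.3288  0.0932] 0.0974
case [374.8 187.1] 37 [ 0.5806 -0.2647  0.091 ] 0.0955
side
bin [257.  212.6] 61 [0.5628 0.1286 0.0935] 0.0981
bin [237.6 231.8] 63 [0.5578 0.2067 0.0932] 0.0982
bin [213.1 290.7] 89 [0.4865 0.3578 0.0934] 0.0982
case [304.6 147.1] 36 [ 0.6231 -0.1456  0.0928] 0.0994
[0.56395068 0.12765125 0.16945569] 10.65
```

```bash

python3 -m handwheel '[0,0,-0.15,0,0,0, 0,0,-0.24,0,0,0, 0,0,-0.24,0,0,0, 0,0,-0.17,0,0,0, 0,0,-0.083,0,0,0]'
python3 -m handwheel '[0,0,0,0,0,0, 0,0,0,0,0,0, 0,0,0,0,0,0]'
python3 -m handwheel '[0,0,0,0,0,0, 0,0,0,0,0,0, 0,0,0,0,0,0, 0,0,0,0,0,0, 0,0,0,0,0,0]' 0 40
python3 -m handwheel '[0,0,0.1,0,0,0, 0,0,0.22,0,0,0, 0,0,0.26,0,0,0, 0,0,0.24,0,0,0, 0,0,0.06,0,0,0]'
python3 -m handwheel '[0.01,-0.1,0,0,0,0, 0.01,-0.2,0,0,0,0, 0.01,-0.264,0,0,0,0, 0.01,-0.264,0,0,0,0, 0.01,-0.264,0,0,0,0]'
python3 -m handwheel '[0.015,-0.264,0,0,0,0, 0,-0.264,0,0,0,0, 0,-0.2,0,0,0,0, 0,-0.13,0,0,0,0, 0,0,0,0,0,0]'
python3 -m handwheel '[0,0,0,0,0,0, 0,0,0,0,0,0]'
```

```text
time: 11.07
eef_pos: [0.5609, 0.1273, 0.0326]
tcp_rot: [1.0, 0.023, -0.004, 0.0]
contact_force: [-0.7, -0.1, -0.4]
opening: 0.648
finger_force: 0.0
time: 11.32
eef_pos: [0.5657, 0.1286, 0.0391]
tcp_rot: [1.0, 0.023, 0.002, -0.0]
contact_force: [0.3, -0.1, 0.4]
opening: 0.651
finger_force: 0.0
time: 11.73
eef_pos: [0.5651, 0.1289, 0.0386]
tcp_rot: [1.0, 0.024, 0.002, 0.0]
contact_force: [-0.2, -1.5, 5.8]
opening: 0.281
finger_force: 39.4
time: 12.15
eef_pos: [0.5669, 0.1294, 0.1754]
tcp_rot: [1.0, 0.024, 0.005, -0.0]
contact_force: [1.2, 0.5, -1.5]
opening: 0.282
finger_force: 39.6
time: 12.57
eef_pos: [0.5701, -0.0357, 0.1671]
tcp_rot: [1.0, 0.024, -0.001, -0.0]
contact_force: [-0.2, 0.4, -1.4]
opening: 0.282
finger_force: 39.5
time: 12.98
eef_pos: [0.5725, -0.1672, 0.167]
tcp_rot: [1.0, 0.021, -0.001, 0.0]
contact_force: [0.5, 0.9, -1.5]
opening: 0.284
finger_force: 39.7
time: 13.15
eef_pos: [0.5728, -0.1626, 0.1674]
tcp_rot: [1.0, 0.024, -0.001, -0.001]
contact_force: [-0.2, 0.4, -1.3]
opening: 0.284
finger_force: 39.7
```

```bash

python3 -m handwheel '[0,0,-0.12,0,0,0, 0,0,-0.22,0,0,0, 0,0,-0.22,0,0,0, 0,0,-0.15,0,0,0, 0,0,-0.1,0,0,0]'
python3 -m handwheel '[0,0,-0.03,0,0,0, 0,0,0,0,0,0, 0,0,0,0,0,0]'
python3 -m handwheel '[0,0,-0.013,0,0,0, 0,0,0,0,0,0]'
python3 -m handwheel '[0,0,-0.01,0,0,0, 0,0,0,0,0,0]'
```

```text
time: 13.57
eef_pos: [0.5712, -0.1605, 0.0433]
tcp_rot: [1.0, 0.025, -0.003, -0.002]
contact_force: [-0.7, 1.0, -2.4]
opening: 0.281
finger_force: 39.8
time: 13.82
eef_pos: [0.5743, -0.1629, 0.0436]
tcp_rot: [1.0, 0.024, 0.001, 0.0]
contact_force: [0.5, -0.4, -2.0]
opening: 0.284
finger_force: 39.6
time: 13.98
eef_pos: [0.5746, -0.1637, 0.0423]
tcp_rot: [1.0, 0.024, 0.001, 0.001]
contact_force: [0.3, 0.6, -2.4]
opening: 0.283
finger_force: 39.6
time: 14.15
eef_pos: [0.5738, -0.1637, 0.04]
tcp_rot: [1.0, 0.024, 0.001, 0.0]
contact_force: [1.1, -0.6, -2.1]
opening: 0.284
finger_force: 39.6
```

```bash

python3 -m handwheel '[0,0,-0.012,0,0,0, 0,0,0,0,0,0]' | grep -E "eef|contact"
python3 -m handwheel '[0,0,-0.01,0,0,0, 0,0,0,0,0,0]'| grep -E "eef|contact"
python3 -m handwheel '[0,0,-0.008,0,0,0, 0,0,0,0,0,0]'| grep -E "eef|contact"
```

```text
eef_pos: [0.5741, -0.1639, 0.0386]
contact_force: [-1.0, 0.5, 1.9]
eef_pos: [0.5743, -0.1641, 0.0386]
contact_force: [-3.7, 0.9, 9.9]
eef_pos: [0.5746, -0.1644, 0.0383]
contact_force: [-4.9, 1.2, 13.2]
```

```bash

python3 -m handwheel '[0,0,0.02,0,0,0, 0,0,0,0,0,0, 0,0,0,0,0,0]' 0.5 40
python3 -m handwheel '[0,0,0.1,0,0,0, 0,0,0.2,0,0,0, 0,0,0.25,0,0,0, 0,0,0.25,0,0,0, 0,0,0.1,0,0,0]'
python3 -m handwheel '[0,0.15,0,0,0,0, -0.05,0.263,0,0,0,0, -0.05,0.263,0,0,0,0, 0,0.263,0,0,0,0, 0,0.263,0,0,0,0]'
python3 -m handwheel '[0,0.263,0,0,0,0, 0,0.263,0,0,0,0, 0,0.263,0,0,0,0, 0,0.263,0,0,0,0, 0,0.209,0,0,0,0]'
python3 -m handwheel '[0,0,0,0,0,0, 0,0,0,0,0,0, 0,0,0,0,0,0, 0,0,0,0,0,0]' 0.65
python3 look.py 7
```

```text
time: 14.9
eef_pos: [0.5737, -0.1637, 0.038]
tcp_rot: [1.0, 0.024, 0.0, 0.0]
contact_force: [-0.2, -0.9, -0.3]
opening: 0.5
finger_force: 0.0
time: 15.32
eef_pos: [0.576, -0.1646, 0.1786]
tcp_rot: [1.0, 0.024, 0.004, 0.002]
contact_force: [0.7, 0.1, 1.6]
opening: 0.499
finger_force: 0.0
time: 15.73
eef_pos: [0.5577, 0.0182, 0.1723]
tcp_rot: [1.0, 0.023, -0.0, -0.0]
contact_force: [1.5, 0.5, -0.3]
opening: 0.498
finger_force: 0.0
time: 16.15
eef_pos: [0.5578, 0.2086, 0.1723]
tcp_rot: [1.0, 0.024, -0.0, -0.0]
contact_force: [0.5, 0.1, 0.1]
opening: 0.497
finger_force: 0.0
time: 16.48
eef_pos: [0.5585, 0.2048, 0.1724]
tcp_rot: [1.0, 0.023, -0.0, 0.0]
contact_force: [-0.5, 0.1, -0.7]
opening: 0.649
finger_force: 0.0
top
bin [164.7 221.9] 24 [0.4868 0.3604 0.0918] 0.0961
case [396.2 177.9] 17 [ 0.6064 -0.3287  0.0954] 0.0999
case [375.1 187.1] 43 [ 0.5808 -0.2657  0.0911] 0.0948
case [340.6 189.8] 45 [ 0.5738 -0.1644  0.0903] 0.0963
side
bin [237.6 232. ] 63 [0.5584 0.2065 0.0936] 0.0985
bin [213.1 290.8] 88 [0.4869 0.3583 0.0933] 0.0979
[0.55869886 0.20461669 0.17270094] 16.5833
```

```bash

python3 -m handwheel '[0,0,-0.15,0,0,0, 0,0,-0.24,0,0,0, 0,0,-0.24,0,0,0, 0,0,-0.178,0,0,0, 0,0,-0.083,0,0,0]' 0.52
python3 -m handwheel '[0,0,0,0,0,0, 0,0,0,0,0,0, 0,0,0,0,0,0]'
python3 -m handwheel '[0,0,0,0,0,0, 0,0,0,0,0,0, 0,0,0,0,0,0, 0,0,0,0,0,0, 0,0,0,0,0,0]' 0 40
python3 -m handwheel '[0,0,0.1,0,0,0, 0,0,0.22,0,0,0, 0,0,0.26,0,0,0, 0,0,0.24,0,0,0, 0,0,0.06,0,0,0]'
python3 -m handwheel '[0,-0.1,0,0,0,0, 0,-0.2,0,0,0,0, -0.04,-0.264,0,0,0,0, -0.04,-0.264,0,0,0,0, -0.04,-0.264,0,0,0,0]'
python3 -m handwheel '[-0.04,-0.264,0,0,0,0, -0.04,-0.264,0,0,0,0, -0.04,-0.264,0,0,0,0, -0.04,-0.264,0,0,0,0, -0.04,-0.264,0,0,0,0]'
python3 -m handwheel '[0,-0.264,0,0,0,0, 0,-0.264,0,0,0,0, 0,-0.15,0,0,0,0, 0,-0.067,0,0,0,0, 0,0,0,0,0,0]'
python3 -m handwheel '[0,0,0,0,0,0, 0,0,0,0,0,0]'
```

```text
time: 17.0
eef_pos: [0.5556, 0.2041, 0.0347]
tcp_rot: [1.0, 0.023, -0.004, 0.001]
contact_force: [-0.3, 0.2, -0.3]
opening: 0.516
finger_force: 0.0
time: 17.25
eef_pos: [0.5605, 0.2059, 0.0416]
tcp_rot: [1.0, 0.023, 0.002, -0.0]
contact_force: [-0.0, 0.0, 1.2]
opening: 0.519
finger_force: 0.0
time: 17.67
eef_pos: [0.5604, 0.2061, 0.0416]
tcp_rot: [1.0, 0.024, 0.002, -0.0]
contact_force: [0.5, -1.7, 6.3]
opening: 0.279
finger_force: 39.2
time: 18.08
eef_pos: [0.5617, 0.2068, 0.1784]
tcp_rot: [1.0, 0.024, 0.006, -0.001]
contact_force: [1.0, 0.7, -0.2]
opening: 0.282
finger_force: 39.7
time: 18.5
eef_pos: [0.5391, 0.0411, 0.1698]
tcp_rot: [1.0, 0.024, -0.001, -0.0]
contact_force: [0.8, -0.4, -1.6]
opening: 0.283
finger_force: 39.6
time: 18.92
eef_pos: [0.5091, -0.1572, 0.17]
tcp_rot: [1.0, 0.024, -0.001, -0.001]
contact_force: [1.3, -0.2, -0.9]
opening: 0.279
finger_force: 39.6
time: 19.33
eef_pos: [0.5097, -0.2692, 0.17]
tcp_rot: [1.0, 0.022, -0.001, -0.001]
contact_force: [0.9, 0.1, -1.4]
opening: 0.282
finger_force: 39.8
time: 19.5
eef_pos: [0.5103, -0.2659, 0.1704]
tcp_rot: [1.0, 0.024, -0.001, -0.001]
contact_force: [-0.2, 0.1, -1.6]
opening: 0.28
finger_force: 39.8
```

```bash

python3 -m handwheel '[0,0,-0.12,0,0,0, 0,0,-0.22,0,0,0, 0,0,-0.22,0,0,0, 0,0,-0.15,0,0,0, 0,0,-0.1,0,0,0]' | grep -E "eef|contact"
python3 -m handwheel '[0,0,-0.035,0,0,0, 0,0,0,0,0,0, 0,0,0,0,0,0]' | grep -E "eef|contact"
python3 -m handwheel '[0,0,-0.013,0,0,0, 0,0,0,0,0,0]' | grep -E "eef|contact"
python3 -m handwheel '[0,0,-0.012,0,0,0, 0,0,0,0,0,0]' | grep -E "eef|contact"
python3 -m handwheel '[0,0,-0.010,0,0,0, 0,0,0,0,0,0]' | grep -E "eef|contact"
```

```text
eef_pos: [0.509, -0.2641, 0.0463]
contact_force: [-0.7, 0.1, -1.7]
eef_pos: [0.5113, -0.2669, 0.0452]
contact_force: [-0.0, -0.1, -1.6]
eef_pos: [0.5112, -0.2677, 0.0435]
contact_force: [-0.3, 0.0, -1.5]
eef_pos: [0.5112, -0.2681, 0.0417]
contact_force: [-0.2, 0.7, 1.1]
eef_pos: [0.5114, -0.2683, 0.0416]
contact_force: [-2.1, 1.3, 7.5]
```

```bash

python3 -m handwheel '[0,0,0.02,0,0,0, 0,0,0,0,0,0, 0,0,0,0,0,0]' 0.5 40
python3 -m handwheel '[0,0,0.1,0,0,0, 0,0,0.2,0,0,0, 0,0,0.25,0,0,0, 0,0,0.25,0,0,0, 0,0,0.1,0,0,0]'
python3 -m handwheel '[0,0.15,0,0,0,0, 0,0.263,0,0,0,0, 0,0.263,0,0,0,0, -0.04,0.263,0,0,0,0, -0.04,0.263,0,0,0,0]'
python3 -m handwheel '[-0.04,0.263,0,0,0,0, -0.04,0.263,0,0,0,0, 0,0.263,0,0,0,0, 0,0.263,0,0,0,0, 0,0.263,0,0,0,0]'
python3 -m handwheel '[0,0.263,0,0,0,0, 0,0.263,0,0,0,0, 0,0.263,0,0,0,0, 0,0.263,0,0,0,0, 0,0.263,0,0,0,0]'
python3 -m handwheel '[0,0.2,0,0,0,0, 0,0.138,0,0,0,0, 0,0,0,0,0,0, 0,0,0,0,0,0, 0,0,0,0,0,0]' 0.6
python3 look.py 8
```

```text
time: 20.92
eef_pos: [0.5107, -0.2679, 0.0425]
tcp_rot: [1.0, 0.024, 0.0, 0.0]
contact_force: [0.3, -0.5, 0.6]
opening: 0.498
finger_force: 0.0
time: 21.33
eef_pos: [0.5126, -0.2693, 0.1831]
tcp_rot: [1.0, 0.024, 0.003, 0.003]
contact_force: [0.1, -0.4, 1.0]
opening: 0.502
finger_force: 0.0
time: 21.75
eef_pos: [0.498, -0.0858, 0.1769]
tcp_rot: [1.0, 0.023, -0.0, -0.0]
contact_force: [1.0, 0.3, -0.0]
opening: 0.498
finger_force: 0.0
time: 22.17
eef_pos: [0.4859, 0.1117, 0.1771]
tcp_rot: [1.0, 0.024, 0.0, 0.0]
contact_force: [-0.1, -0.3, 0.1]
opening: 0.501
finger_force: 0.0
time: 22.58
eef_pos: [0.4859, 0.3091, 0.1769]
tcp_rot: [1.0, 0.024, -0.0, 0.0]
contact_force: [0.5, -0.3, -0.3]
opening: 0.497
finger_force: 0.0
time: 23.0
eef_pos: [0.4863, 0.3571, 0.1766]
tcp_rot: [1.0, 0.024, -0.0, 0.0]
contact_force: [0.3, -0.1, -0.5]
opening: 0.599
finger_force: 0.0
top
case [396.2 178.4] 23 [ 0.6034 -0.3287  0.0944] 0.0998
case [374.9 187.1] 45 [ 0.5806 -0.2654  0.092 ] 0.0959
case [340.3 189.9] 43 [ 0.5736 -0.1619  0.0911] 0.0967
case [376.8 210.8] 44 [ 0.5097 -0.2679  0.0916] 0.0962
side
bin [213.1 290.9] 92 [0.4866 0.3587 0.0931] 0.0986
case [342.9 119.4] 13 [ 0.6132 -0.3285  0.0919] 0.0969
[0.48662124 0.35659776 0.17698709] 23.1
```

```bash

python3 -m handwheel '[0,0.005,-0.15,0,0,0, 0,0,-0.24,0,0,0, 0,0,-0.24,0,0,0, 0,0,-0.19,0,0,0, 0,0,-0.093,0,0,0]' 
python3 -m handwheel '[0,0,0,0,0,0, 0,0,0,0,0,0, 0,0,0,0,0,0]'
python3 -m handwheel '[0,0,0,0,0,0, 0,0,0,0,0,0, 0,0,0,0,0,0, 0,0,0,0,0,0, 0,0,0,0,0,0]' 0 40
python3 -m handwheel '[0,0,0.1,0,0,0, 0,0,0.22,0,0,0, 0,0,0.26,0,0,0, 0,0,0.24,0,0,0, 0,0,0.06,0,0,0]'
python3 -m handwheel '[0,-0.1,0,0,0,0, 0,-0.2,0,0,0,0, 0.025,-0.264,0,0,0,0, 0.025,-0.264,0,0,0,0, 0.025,-0.264,0,0,0,0]'
python3 -m handwheel '[0.025,-0.264,0,0,0,0, 0.025,-0.264,0,0,0,0, 0,-0.264,0,0,0,0, 0,-0.264,0,0,0,0, 0,-0.264,0,0,0,0]'
python3 -m handwheel '[0,-0.264,0,0,0,0, 0,-0.264,0,0,0,0, 0,-0.264,0,0,0,0, 0,-0.2,0,0,0,0, 0,-0.096,0,0,0,0]'
python3 -m handwheel '[0,0,0,0,0,0, 0,0,0,0,0,0, 0,0,0,0,0,0]'
```

```text
time: 23.52
eef_pos: [0.4841, 0.3559, 0.0359]
tcp_rot: [1.0, 0.023, -0.003, 0.002]
contact_force: [-0.9, -0.6, -0.1]
opening: 0.597
finger_force: 0.0
time: 23.77
eef_pos: [0.4884, 0.3591, 0.0428]
tcp_rot: [1.0, 0.023, 0.002, -0.001]
contact_force: [-0.7, 0.5, 1.2]
opening: 0.602
finger_force: 0.0
time: 24.18
eef_pos: [0.488, 0.3592, 0.0425]
tcp_rot: [1.0, 0.024, 0.002, -0.001]
contact_force: [0.4, -1.0, 6.2]
opening: 0.279
finger_force: 40.7
time: 24.6
eef_pos: [0.4894, 0.3604, 0.1795]
tcp_rot: [1.0, 0.024, 0.005, -0.003]
contact_force: [1.0, -0.4, -0.6]
opening: 0.285
finger_force: 40.4
time: 25.02
eef_pos: [0.4954, 0.1925, 0.1691]
tcp_rot: [1.0, 0.024, -0.003, 0.001]
contact_force: [0.2, -0.5, -1.9]
opening: 0.281
finger_force: 40.2
time: 25.43
eef_pos: [0.5027, -0.0052, 0.1692]
tcp_rot: [1.0, 0.024, -0.002, -0.0]
contact_force: [1.5, -0.6, -1.3]
opening: 0.28
finger_force: 40.2
time: 25.85
eef_pos: [0.503, -0.1696, 0.1694]
tcp_rot: [1.0, 0.022, -0.002, -0.001]
contact_force: [-0.2, -0.3, -1.5]
opening: 0.286
finger_force: 40.4
time: 26.1
eef_pos: [0.5043, -0.165, 0.1708]
tcp_rot: [1.0, 0.024, -0.001, -0.001]
contact_force: [0.4, -0.3, -1.8]
opening: 0.285
finger_force: 40.4
```

```bash

python3 -m handwheel '[0,0,-0.12,0,0,0, 0,0,-0.22,0,0,0, 0,0,-0.22,0,0,0, 0,0,-0.15,0,0,0, 0,0,-0.1,0,0,0]' | grep -E "eef|contact"
python3 -m handwheel '[0,0,-0.035,0,0,0, 0,0,0,0,0,0, 0,0,0,0,0,0]' | grep -E "eef|contact"
python3 -m handwheel '[0,0,-0.010,0,0,0, 0,0,0,0,0,0]' | grep -E "eef|contact"
python3 -m handwheel '[0,0,-0.008,0,0,0, 0,0,0,0,0,0]' | grep -E "eef|contact"
python3 -m handwheel '[0,0,-0.006,0,0,0, 0,0,0,0,0,0]' | grep -E "eef|contact"
```

```text
eef_pos: [0.5031, -0.1632, 0.0472]
contact_force: [0.4, -0.6, -2.0]
eef_pos: [0.5059, -0.1656, 0.0461]
contact_force: [0.2, -0.0, -1.3]
eef_pos: [0.5061, -0.1664, 0.045]
contact_force: [0.3, 0.2, -2.2]
eef_pos: [0.5055, -0.1665, 0.0432]
contact_force: [0.2, -0.6, -1.9]
eef_pos: [0.5056, -0.1666, 0.0425]
contact_force: [-0.6, 0.2, 1.2]
```

```bash

python3 -m handwheel '[0,0,0.005,0,0,0, 0,0,0,0,0,0, 0,0,0,0,0,0]' 0.5 40
python3 -m handwheel '[0,0,0.1,0,0,0, 0,0,0.2,0,0,0, 0,0,0.25,0,0,0, 0,0,0.25,0,0,0, 0,0,0.25,0,0,0]'
python3 -m handwheel '[0,0,0.25,0,0,0, 0,0,0.25,0,0,0, 0,0,0.2,0,0,0, 0,0,0.1,0,0,0, 0,0,0,0,0,0]' 0
python3 look.py 9; python3 -c "
import cv2
a=cv2.imread('pics/side9.png')
cv2.imwrite('pics/c9.png',cv2.resize(a[60:260,240:460],None,fx=2.5,fy=2.5))"
```

```text
time: 27.52
eef_pos: [0.5055, -0.1666, 0.0429]
tcp_rot: [1.0, 0.024, 0.0, 0.0]
contact_force: [-0.1, 0.3, -0.6]
opening: 0.5
finger_force: 0.0
time: 27.93
eef_pos: [0.5049, -0.1662, 0.2016]
tcp_rot: [1.0, 0.024, -0.0, -0.0]
contact_force: [1.8, 0.1, -0.4]
opening: 0.502
finger_force: 0.0
time: 28.35
eef_pos: [0.507, -0.1674, 0.3259]
tcp_rot: [1.0, 0.024, 0.004, 0.003]
contact_force: [-0.1, -0.5, -0.1]
opening: 0.003
finger_force: 0.0
top
case [340.7 190. ] 41 [ 0.5735 -0.1643  0.0915] 0.0952
case [341.7 213.2] 40 [ 0.5053 -0.1649  0.0913] 0.0964
side
case [339.7 133.8] 39 [ 0.5793 -0.2628  0.0932] 0.0985
case [380.9 143.2] 18 [ 0.4629 -0.31    0.0939] 0.0999
case [359.6 144.2] 43 [ 0.5082 -0.264   0.093 ] 0.0976
case [303.3 148.1] 39 [ 0.623  -0.1379  0.0947] 0.0999
case [321.5 152.6] 45 [ 0.5718 -0.1613  0.0928] 0.0978
case [341.4 163. ] 45 [ 0.5028 -0.1651  0.0931] 0.0977
[ 0.50520991 -0.16640333  0.31993769] 28.45
```

View pics/c9.png

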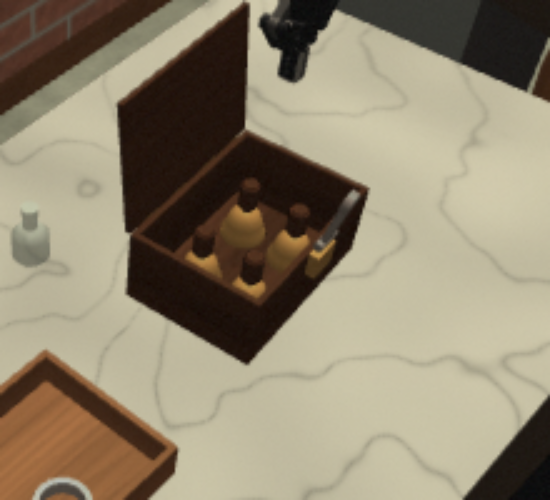

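All four bells stand upright in the case. Next is the lid. First I'll check the tip height offset here.

```bash
python3 - <<'E'
from h import *
W=cloud("side",np.load("side9.npz")["d"])
print([pix("side",[.505,-.166,z]).round(1) for z in (.30,.32,.338,.36)])
for v in range(76,96,3): print(v,[tuple((W[v,u]*1000).round().astype(int).tolist()) for u in (352,356,360)])
W=cloud("top",np.load("top9.npz")["d"])
print([ (W[v,u].round(3)) for u,v in((254,136),(302,135),(283,100),(284,75))])
E
python3 -m handwheel '[0.1,0.02,0,0,0,0, 0.2,0.03,0,0,0,0, 0.26,0.03,0,0,0,0, 0.26,0.03,0,0,0,0, 0.26,0,0,0,0,0]'
python3 -m handwheel '[0.2,0,0,0,0,0, 0.15,0,0,0,0,0, 0,0,0,0,0,0, 0,0,0,0,0,0, 0,0,0,0,0,0]'
```

```text
[array([352.8, 104.5]), array([354.1,  97.9]), array([355.3,  91.8]), array([356.9,  84.2])]
76 [(497, -120, 410), (491, -128, 408), (495, -154, 393)]
79 [(503, -134, 392), (492, -131, 398), (495, -156, 384)]
82 [(515, -159, 365), (501, -152, 375), (495, -161, 373)]
85 [(512, -156, 360), (501, -155, 365), (495, -162, 364)]
88 [(509, -153, 354), (500, -156, 357), (494, -165, 355)]
91 [(732, -579, 6), (498, -155, 350), (712, -605, 1)]
94 [(726, -573, -2), (713, -580, 1), (702, -590, 1)]
[array([0.753, 0.093, 0.046]), array([ 0.751, -0.057,  0.054]), array([0.81 , 0.007, 0.216]), array([0.881, 0.003, 0.215])]
time: 28.87
eef_pos: [0.6678, -0.1486, 0.3164]
tcp_rot: [1.0, 0.024, -0.002, -0.001]
contact_force: [0.2, -0.1, 0.9]
opening: 0.001
finger_force: 0.0
time: 29.28
eef_pos: [0.7187, -0.1497, 0.3175]
tcp_rot: [1.0, 0.024, -0.002, -0.001]
contact_force: [-0.3, -1.0, 0.7]
opening: -0.004
finger_force: 0.0
```

```bash

python3 -m handwheel '[0,0,-0.15,0,0,0, 0,0,-0.2,0,0,0, 0,0,-0.2,0,0,0, 0,0,-0.05,0,0,0, 0,0,0,0,0,0]'
python3 -m handwheel '[-0.1,0,0,0,0,0, -0.1,0,0,0,0,0, -0.1,0,0,0,0,0, -0.1,0,0,0,0,0, 0,0,0,0,0,0]'
python3 -m handwheel '[-0.1,0,0,0,0,0, -0.1,0,0,0,0,0, -0.1,0,-0.005,0,0,0, 0,0,0,0,0,0]'
```

```text
time: 29.7
eef_pos: [0.7169, -0.1494, 0.2259]
tcp_rot: [1.0, 0.023, -0.004, -0.001]
contact_force: [-0.9, -0.7, 0.5]
opening: -0.001
finger_force: 0.0
time: 30.12
eef_pos: [0.6592, -0.1505, 0.2342]
tcp_rot: [1.0, 0.023, 0.002, 0.001]
contact_force: [0.9, -0.3, 1.2]
opening: 0.0
finger_force: 0.0
time: 30.45
eef_pos: [0.6143, -0.1503, 0.2318]
tcp_rot: [1.0, 0.023, 0.001, 0.001]
contact_force: [0.7, 0.6, 0.4]
opening: -0.005
finger_force: 0.0
```

```bash
cat >lid.py <<'E'
from h import *
import sys
p,d=grab("side",sys.argv[1]); W=cloud("side",d).reshape(-1,3)
Q=W[(W[:,2]>.125)&(W[:,2]<.3)&(W[:,0]>.45)&(W[:,0]<.72)&(W[:,1]<-.22)&(W[:,1]>-.34)]
if len(Q)>30:
    A=np.c_[Q[:,1],Q[:,2],np.ones(len(Q))]; c,*_=np.linalg.lstsq(A,Q[:,0],rcond=None); print(len(Q),"x=",c.round(3),"angle",np.degrees(np.arctan2(1,-c[1])),"zmax",Q[:,2].max())
E
python3 lid.py 10
```

```text
547 x= [-0.047 -0.237  0.648] angle 76.68448361427274 zmax 0.2794555801812473
```

```bash

python3 -m handwheel '[-0.15,0,-0.075,0,0,0, -0.15,0,-0.08,0,0,0, -0.11,0,-0.09,0,0,0, -0.11,0,-0.09,0,0,0, 0,0,0,0,0,0]'
python3 -m handwheel '[-0.08,0,-0.12,0,0,0, -0.08,0,-0.12,0,0,0, -0.035,0,-0.09,0,0,0, -0.035,0,-0.09,0,0,0, 0,0,0,0,0,0]'
python3 lid.py 11
```

```text
time: 30.92
eef_pos: [0.5345, -0.1493, 0.1771]
tcp_rot: [1.0, 0.023, -0.002, -0.001]
contact_force: [0.1, 0.1, -1.8]
opening: -0.003
finger_force: 0.0
time: 31.33
eef_pos: [0.5019, -0.1495, 0.1147]
tcp_rot: [1.0, 0.024, -0.001, -0.001]
contact_force: [-0.0, 0.5, -0.6]
opening: 0.0
finger_force: 0.0
603 x= [-0.053 -5.679  1.236] angle 9.986222129646393 zmax 0.14030957656299653
```

```bash

python3 -m handwheel '[-0.01,0,-0.08,0,0,0, 0,0,-0.05,0,0,0, 0,0,0,0,0,0]' | grep -E "eef|contact"
python3 -m handwheel '[0,0,-0.03,0,0,0, 0,0,0,0,0,0]' | grep -E "eef|contact"
python3 -m handwheel '[0,0,-0.02,0,0,0, 0,0,0,0,0,0]' | grep -E "eef|contact"
```

```text
eef_pos: [0.5006, -0.1497, 0.0955]
contact_force: [-0.6, -0.6, -0.1]
eef_pos: [0.5016, -0.1501, 0.094]
contact_force: [-3.5, 1.2, 9.7]
eef_pos: [0.5016, -0.1502, 0.0939]
contact_force: [-9.9, 3.9, 21.3]
```

```bash

python3 -m handwheel '[0,0,0.1,0,0,0, 0,0,0.25,0,0,0, 0,0,0.25,0,0,0, 0,0,0.25,0,0,0, 0,0,0.15,0,0,0]' | grep -E "eef|contact"
python3 -m handwheel '[-0.1,-0.07,0,0,0,0, -0.2,-0.14,0,0,0,0, -0.2,-0.13,0,0,0,0, -0.15,-0.1,0,0,0,0, -0.06,-0.04,0,0,0,0]' | grep -E "eef|contact"
python3 -m handwheel '[0,0,0,0,0,0, 0,0,0,0,0,0, 0,0,0,0,0,0]'
python3 - <<'E'
from h import *
p,d=grab("side","12"); W=cloud("side",d)
cv2.imwrite("pics/c12.png",cv2.resize(p[60:260,240:460],None,fx=2.5,fy=2.5))
Q=W.reshape(-1,3); L=Q[(Q[:,0]>.5)&(Q[:,0]<.61)&(Q[:,1]<-.12)&(Q[:,1]>-.31)&(Q[:,2]>.08)&(Q[:,2]<.2)]
A=np.c_[L[:,:2],np.ones(len(L))]; print(np.linalg.lstsq(A,L[:,2],rcond=None)[0],np.median(L[:,2]))
E
```

```text
eef_pos: [0.5023, -0.1505, 0.2442]
contact_force: [1.1, -0.6, 1.1]
eef_pos: [0.3924, -0.2231, 0.2393]
contact_force: [-0.6, 0.0, 0.3]
time: 33.05
eef_pos: [0.3951, -0.2216, 0.2393]
tcp_rot: [1.0, 0.024, 0.0, -0.0]
contact_force: [-1.0, -0.0, 0.1]
opening: -0.002
finger_force: 0.0
[-8.88111541e-05 -2.48671824e-04  1.13008250e-01] 0.1130123017347608
```

View pics/c12.png

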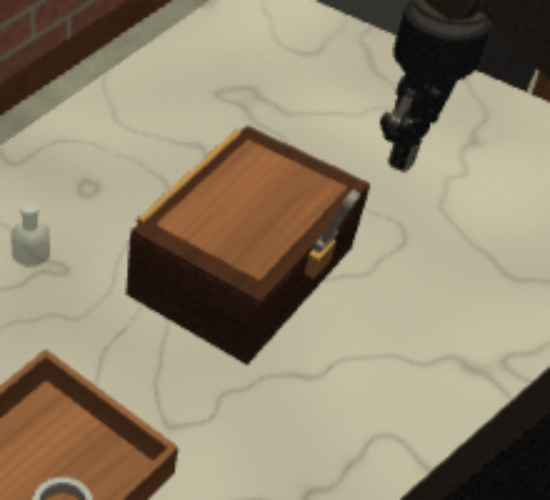

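```bash

python3 -m handwheel '[0,0,-0.15,0,0,0, 0,0,-0.2,0,0,0, 0,0,-0.2,0,0,0, 0,0,-0.07,0,0,0, 0,0,0,0,0,0]' | grep -E "eef|contact"
python3 -m handwheel '[0.1,0,0,0,0,0, 0.09,0,0,0,0,0, 0.09,0,0,0,0,0, 0.09,0,0,0,0,0, 0,0,0,0,0,0]' | grep -E "eef|contact"
python3 -m handwheel '[0.08,0,-0.025,0,0,0, 0.07,0,-0.05,0,0,0, 0.05,0,-0.06,0,0,0, 0.02,0,-0.06,0,0,0, 0,0,0,0,0,0]' | grep -E "eef|contact"
```

```text
eef_pos: [0.3931, -0.2197, 0.1428]
contact_force: [0.8, 0.0, 0.1]
eef_pos: [0.4527, -0.2226, 0.1486]
contact_force: [-0.2, -0.7, -0.0]
eef_pos: [0.4827, -0.2216, 0.1162]
contact_force: [-0.1, 0.0, 0.8]
```

```bash

python3 -m handwheel '[0.03,0,-0.05,0,0,0, 0.02,0,-0.04,0,0,0, 0,0,0,0,0,0]' | grep -E "eef|contact"
python3 -m handwheel '[0,0,-0.02,0,0,0, 0,0,0,0,0,0]' | grep -E "eef|contact"
python3 -m handwheel '[0,0,-0.02,0,0,0, 0,0,0,0,0,0]' | grep -E "eef|contact"
```

```text
eef_pos: [0.4906, -0.2222, 0.1034]
contact_force: [0.1, -0.7, 0.5]
eef_pos: [0.4907, -0.2223, 0.103]
contact_force: [-4.2, 3.0, 11.5]
eef_pos: [0.4908, -0.2224, 0.1027]
contact_force: [-9.9, 5.8, 24.5]
```

```bash

python3 -m handwheel '[0,0,0.1,0,0,0, 0,0,0.25,0,0,0, 0,0,0.25,0,0,0, 0,0,0.25,0,0,0, -0.1,0.1,0.15,0,0,0]' | grep -E "eef|contact"
python3 -m handwheel '[-0.1,0.25,0,0,0,0, -0.05,0.25,0,0,0,0, 0,0.25,0,0,0,0, 0,0.25,0,0,0,0, 0,0.1,0,0,0,0]' | grep -E "eef|contact"
python3 -m handwheel '[0,0,0,0,0,0, 0,0,0,0,0,0, 0,0,0,0,0,0]' | grep -E "eef|contact"
python3 - <<'E'
from h import *
p,d=grab("side","13"); W=cloud("side",d)
t,dt=grab("top","13")
cv2.imwrite("pics/c13.png",np.hstack([cv2.resize(p[60:260,240:440],None,fx=2,fy=2),cv2.resize(t[110:310,220:420],None,fx=2,fy=2)]))
Q=W.reshape(-1,3); L=Q[(Q[:,0]>.53)&(Q[:,0]<.61)&(Q[:,1]<-.12)&(Q[:,1]>-.31)&(Q[:,2]>.08)&(Q[:,2]<.2)]
print(np.median(L[:,2]))
C=Q[(Q[:,0]>.46)&(Q[:,0]<.515)&(Q[:,1]<-.21)&(Q[:,1]>-.23)&(Q[:,2]>.08)&(Q[:,2]<.2)]
print(len(C),np.polyfit(C[:,0],C[:,2],1),np.median(C[:,2]))
E
```

```text
eef_pos: [0.4775, -0.2093, 0.2522]
contact_force: [-0.8, -1.0, 1.6]
eef_pos: [0.4519, -0.0385, 0.2473]
contact_force: [0.3, -0.3, 0.0]
eef_pos: [0.4528, -0.0425, 0.2473]
contact_force: [0.5, -0.5, -0.2]
0.1129426014792349
106 [0.02877739 0.10666164] 0.12118837017908307
```

View pics/c13.png

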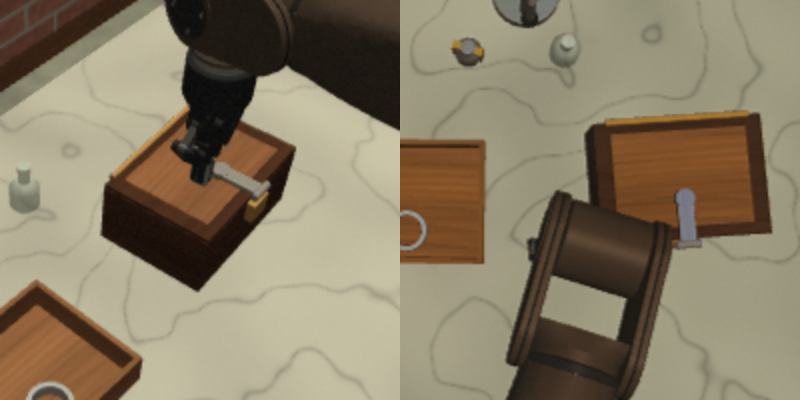

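The lid is shut (its top is flat at z ≈ 0.113), and the clamp lies flat on it at z ≈ 0.121. The stoppers haven't moved, the collar is still in the bin, and the robot is clear of everything. Handing in.

```bash
python3 -c "
from plant import ctrl
print(ctrl.sign_off())"
```

```text
the job is handed in; nothing more can be done
None
```

I stood all four bells upright in the case, then shut the lid, pressed the clamp flat onto it and handed the job in at about 35 s of the 210 s allowed; the collar, bung and both stoppers were never handled.

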